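# Transfer microscope objectives to the second rack in reverse order

### The job

Move the four microscope objectives from the full rack to the empty rack in reverse order: the one standing nearest the thumbscrew on the full rack goes into the cup farthest from the thumbscrew on the empty rack, the second nearest into the second farthest, and so on, one in each cup. They are delicate: keep them upright, set each one down gently on the floor of its cup and never drop or tip one over.

Things in the scene. Friction and masses are not known exactly. Their poses are not given: they have to be found in the camera images.
- rack_full: The full rack (all mm): a fixed dark steel bar, 62 (x) x 286 (y) x 12 high, at any angle on the table; origin under its middle, y along it, z up. A brass thumbscrew (24 across, top 33 above the table) stands at its y = +128 end. The objectives stand at the start in its four cups, at x = 0, y = -90, -30, +30 and +90. White cups: 52 across inside, floor 14 and rim 18 above the table.
- rack_empty: The empty rack (all mm): a fixed dark steel bar, 62 (x) x 286 (y) x 12 high, at any angle on the table; origin under its middle, y along it, z up. A brass thumbscrew (24 across, top 33 above the table) stands at its y = +128 end. Its four empty cups are at x = 0, y = -90, -30, +30 and +90. White cups: 52 across inside, floor 14 and rim 18 above the table, 9 to 12 of room all round an objective.
- obj_a_mid (a point): Microscope objective (mm), the shortest: bright steel, 56 tall, 33 in diameter, nearly cylindrical, with a wide flat front (30) filled by a large lens. Loose, 0.13 to 0.29 kg, stands upright with its flat wide end down; the point given is on its axis half-way up, 28 above its underside; z is its axis. Grip the straight barrel.
- obj_b_mid (a point): Microscope objective (mm), dark steel, 63 tall, 30 in diameter up to 42, above that a plain neck of 21 diameter with a flat front. Loose, 0.13 to 0.29 kg, stands upright with its flat wide end down; the point given is on its axis half-way up, 31.5 above its underside; z is its axis. Grip the straight barrel.
- obj_c_mid (a point): Microscope objective (mm), bright steel, 70 tall, the widest: 34 in diameter up to 50, above that one straight cone to a 12 front. Loose, 0.13 to 0.29 kg, stands upright with its flat wide end down; the point given is on its axis half-way up, 35 above its underside; z is its axis. Grip the straight barrel.
- obj_d_mid (a point): Microscope objective (mm), the tallest: dark steel, 78 tall and slim, 28 in diameter up to 54, above that a 17 neck and a pointed tip (7). Loose, 0.13 to 0.29 kg, stands upright with its flat wide end down; the point given is on its axis half-way up, 39 above its underside; z is its axis. Grip the straight barrel.
- seat_a: The white cup on the full rack in which objective a stands at the start (it stays there, fixed; all four cups look alike). 56 mm across, 6 mm high, floor 2 mm thick; origin at the middle of its underside, on top of the bar.
- seat_b: The white cup on the full rack in which objective b stands at the start (it stays there, fixed; all four cups look alike). 56 mm across, 6 mm high, floor 2 mm thick; origin at the middle of its underside, on top of the bar.
- seat_c: The white cup on the full rack in which objective c stands at the start (it stays there, fixed; all four cups look alike). 56 mm across, 6 mm high, floor 2 mm thick; origin at the middle of its underside, on top of the bar.
- seat_d: The white cup on the full rack in which objective d stands at the start (it stays there, fixed; all four cups look alike). 56 mm across, 6 mm high, floor 2 mm thick; origin at the middle of its underside, on top of the bar.
Things that resemble listed ones, but are neither listed nor needed, are in the scene too. Leave any yellow look-alike of the part that bears obj_d_mid alone.

How it is judged:
At the end, for the whole second after the job is handed in: Each objective stands upright (within 4.5 degrees) and at rest on the floor of its cup (height within 3 mm, within 14 mm of its middle along and across the bar) on the rack that was empty: from y on the full rack to -y on the other (((y of seat_a in the frame of rack_full between -0.105 and -0.075 m and y of obj_a_mid in the frame of rack_empty between 0.076 and 0.104 m) or (y of seat_a in the frame of rack_full between -0.045 and -0.015 m and y of obj_a_mid in the frame of rack_empty between 0.016 and 0.044 m) or (y of seat_a in the frame of rack_full between 0.015 and 0.045 m and y of obj_a_mid in the frame of rack_empty between -0.044 and -0.016 m) or (y of seat_a in the frame of rack_full between 0.075 and 0.105 m and y of obj_a_mid in the frame of rack_empty between -0.104 and -0.076 m)) and x of obj_a_mid in the frame of rack_empty between -0.014 and 0.014 m and z of obj_a_mid in the frame of rack_empty between 0.039 and 0.045 m and angle between each of obj_a_mid, obj_b_mid, obj_c_mid, obj_d_mid's own z axis and vertical below 0.08 rad and linear speed of each of objective_a, objective_b, objective_c, objective_d below 0.02 m/s and angular speed of each of objective_a, objective_b, objective_c, objective_d below 0.2 rad/s and ((y of seat_b in the frame of rack_full between -0.105 and -0.075 m and y of obj_b_mid in the frame of rack_empty between 0.076 and 0.104 m) or (y of seat_b in the frame of rack_full between -0.045 and -0.015 m and y of obj_b_mid in the frame of rack_empty between 0.016 and 0.044 m) or (y of seat_b in the frame of rack_full between 0.015 and 0.045 m and y of obj_b_mid in the frame of rack_empty between -0.044 and -0.016 m) or (y of seat_b in the frame of rack_full between 0.075 and 0.105 m and y of obj_b_mid in the frame of rack_empty between -0.104 and -0.076 m)) and x of obj_b_mid in the frame of rack_empty between -0.014 and 0.014 m and z of obj_b_mid in the frame of rack_empty between 0.0425 and 0.0485 m and ((y of seat_c in the frame of rack_full between -0.105 and -0.075 m and y of obj_c_mid in the frame of rack_empty between 0.076 and 0.104 m) or (y of seat_c in the frame of rack_full between -0.045 and -0.015 m and y of obj_c_mid in the frame of rack_empty between 0.016 and 0.044 m) or (y of seat_c in the frame of rack_full between 0.015 and 0.045 m and y of obj_c_mid in the frame of rack_empty between -0.044 and -0.016 m) or (y of seat_c in the frame of rack_full between 0.075 and 0.105 m and y of obj_c_mid in the frame of rack_empty between -0.104 and -0.076 m)) and x of obj_c_mid in the frame of rack_empty between -0.014 and 0.014 m and z of obj_c_mid in the frame of rack_empty between 0.046 and 0.052 m and ((y of seat_d in the frame of rack_full between -0.105 and -0.075 m and y of obj_d_mid in the frame of rack_empty between 0.076 and 0.104 m) or (y of seat_d in the frame of rack_full between -0.045 and -0.015 m and y of obj_d_mid in the frame of rack_empty between 0.016 and 0.044 m) or (y of seat_d in the frame of rack_full between 0.015 and 0.045 m and y of obj_d_mid in the frame of rack_empty between -0.044 and -0.016 m) or (y of seat_d in the frame of rack_full between 0.075 and 0.105 m and y of obj_d_mid in the frame of rack_empty between -0.104 and -0.076 m)) and x of obj_d_mid in the frame of rack_empty between -0.014 and 0.014 m and z of obj_d_mid in the frame of rack_empty between 0.05 and 0.056 m); the robot touches nothing.
It fails at once if an objective is tipped over (more than 40 degrees) (angle between any of obj_a_mid, obj_b_mid, obj_c_mid, obj_d_mid's own z axis and vertical above 0.7 rad).
It fails at once if an objective is dropped (falls free by more than about 10 mm) ((linear speed of objective_a above 0.45 m/s and contact force between the fingers and objective_a below 0.01 N) or (linear speed of objective_b above 0.45 m/s and contact force between the fingers and objective_b below 0.01 N) or (linear speed of objective_c above 0.45 m/s and contact force between the fingers and objective_c below 0.01 N) or (linear speed of objective_d above 0.45 m/s and contact force between the fingers and objective_d below 0.01 N)).
It also fails if it takes over 102 s, if anything falls off the work surface, if the arm or the gripper's body presses on something with over 40 N, if the wrist force passes 120 N, or if a joint passes its speed limit or range.

### The arm

A 7-joint arm with a two-finger parallel gripper is mounted at the origin on the work surface. World frame = base frame: x ahead of the robot, y to its left, z up, the work surface at z = 0. Lengths are in m, angles in rad, forces in N, time in s.
With the tool pointing down it reaches from about 0.4 to 0.875 m from the base axis. Payload 19.3 kg.
Tool frame: the origin (TCP) lies at the very end of the fingers, on their centre line; the grasp point (between the pads) lies 19 mm behind it; z points along the fingers, y is the line along which they close (so a half turn about z gives the same grasp; the last joint's range is limited). The gripper opens to 85 mm and grips with 20 to 120 N. Pads are 22 mm wide; open, the fingers measure 114 mm over their backs; the gripper's body (76 mm by 85 mm) begins 54 mm behind the grasp point. The pads swing forward as they close: fully open they stand 13 mm farther back than shut.
Start: joints at [1.174, 0.521, -0.036, 1.599, 0.021, 1.021, -0.113], TCP at [0.201, -0.592, 0.231] pointing down, gripper open.
Joint ranges: [-2.91, 2.91], [-0.3, 2.13], [-1.5, 1.42], [0.17, 2.43], [-1.26, 4.41], [0.16, 1.93], [-2.52, 2.52]. Speed limits (rad/s): [1.89, 1.89, 2.39, 2.39, 3.01, 3.01, 3.01].

### API

Orientations are given as [roll, pitch, yaw] about the fixed x, y, z axes, in that order (R = Rz(yaw) Ry(pitch) Rx(roll)).
In Python, from workcell import bot gives the robot as it stands.
- The arm moves only by the tool servo_tool, never from a script. Its argument "plan" is a list of rows, each a list of 7 numbers: the finger opening in cm, from 0 to 8.54, then the shift along the tool's x, y, z in cm, then the turn, a rotation vector about the tool's x, y, z in degrees. In form: [[fingers, x, y, z, wx, wy, wz], ...]. A call has 1 to 10 rows; each row is the pose to reach, as a shift and turn from the pose commanded when the call began, along the tool's axes at that moment; what a row does not reach only later rows make up. A row lasts 1/10 s, in which the tool goes at most 50 mm and 8.59 degrees, less where a joint would pass 70% of its speed; a pose out of reach is approached as far as the arm can. A call with a gripper value outside its range is refused whole. The fingers move at their own pace and stop on an object; "force" is the grip in N (left out, the last holds). Time passes only in rows, so rows that repeat a pose let the fingers close. It gives the time, the measured TCP pose, the force, the opening and the grip force at its end, in the units of the state.
- bot.observe(): the state, without advancing time (a new reading comes with each control period).
- bot.grab_frame(name): name is "scene" or "side" or "wrist"; returns a dict with "frame" (480x640x3 uint8, blue, green, red), "mtx" (3x3 intrinsics, pixels), "k1" (the pictures are not rectified: a ray, as slopes to the right and down, at radius r is drawn at 1 + k1 r^2 times it, then the intrinsics apply), "R" (3x3) and "t" (3): a world point X has camera coordinates R X + t; the wrist camera has in their place "T_tool_cam" (4x4, takes a point from camera to tool coordinates, whose origin is the TCP and whose axes are the flange's). Camera axes: x right, y down, z forward; pixel columns grow to the right and rows downward; lengths in m; the calibration is good to about 2 mm. A picture is of the moment at which its call begins: read the wrist's pose just before it. There is no depth.
- bot.job_done(): hands the job in; it is judged then, once.
The state is a dict: "clock": time; "qpos": joint angles; "qd": joint speeds; "joint_efforts": joint torques, N m; "position": TCP position; "tool_rot": TCP orientation; "force": force on the tool from outside, world axes, zero at the start; "moment": the same for the moment, N m; "grip_width": finger opening in m; "finger_force": force on a finger pad.
Only numpy, scipy, OpenCV 4.12 (cv2) and the standard library are available. Lean on these libraries where they do the work, as an engineer would, in place of code of your own. Each camera call takes 0.05 s, during which the arm holds its last target. There are 200 camera calls.

## Working session

There is one attempt and no reset: what is moved stays moved. The work goes in short steps, Python scripts to look and compute and a tool call to move; the robot and the scene stay as the last step left them, time stands still between calls to the robot, and variables do not carry over. Pictures are saved under pics/ and viewed, at most 14 in all, crops included, and the job is handed in when it is done.

Besides the shell and the picture viewer there is one more tool, called by a JSON object that holds its "fn" and its "kwargs", one argument or row to a line. servo_tool: Moves the arm, as the interface text tells. Its arguments: {"type":"object","properties":{"plan":{"type":"array","items":{"type":"array","items":{"type":"number"}}},"force":{"type":"number"}},"required":["plan"]}

```bash
ls; mkdir -p pics; python3 - <<'E'
from workcell import bot
import cv2,numpy as np
s=bot.observe();print({k:np.round(v,3).tolist() for k,v in s.items()})
for n in ["scene","side"]:
    f=bot.grab_frame(n);cv2.imwrite(f"pics/{n}0.png",f["frame"])
    np.savez(n+"0.npz",**f)
    print(n,f["mtx"].tolist(),f["k1"],np.round(f["R"],3).tolist(),np.round(f["t"],3), -f["R"].T@f["t"])
f=bot.grab_frame("wrist");print(np.round(f["T_tool_cam"],4).tolist(),f["mtx"].tolist(),f["k1"])
E
```

```text
pics
{'clock': 0.0, 'qpos': [1.174, 0.522, -0.036, 1.6, 0.021, 1.021, -0.113], 'qd': [0.001, -0.001, -0.0, -0.001, -0.0, 0.001, 0.001], 'joint_efforts': [0.003, -92.709, 1.98, -36.993, 0.018, 0.008, -0.0], 'position': [0.2, -0.592, 0.231], 'tool_rot': [-3.14, 0.0, 0.327], 'force': [0.875, -0.472, 0.12], 'moment': [0.005, -0.051, 0.017], 'finger_force': 0.0, 'grip_width': 0.085}
scene [[570.8010344283485, 0.0, 325.64978696722125], [0.0, 570.8010344283485, 236.57763179803896], [0.0, 0.0, 1.0]] 0.04786692935845967 [[-0.786, 0.618, 0.003], [0.496, 0.633, -0.595], [-0.37, -0.466, -0.804]] [ 0.42  -0.214  1.127] [0.8527008  0.40063806 0.77759353]
side [[578.6557681973975, 0.0, 316.942284562244], [0.0, 578.6557681973975, 230.26383875056635], [0.0, 0.0, 1.0]] -0.13233947974671 [[-0.835, -0.55, -0.008], [-0.311, 0.485, -0.817], [0.454, -0.68, -0.576]] [0.463 0.233 0.703] [0.13978786 0.61941965 0.59927628]
[[0.0003, -0.9606, -0.2779, 0.0698], [1.0, 0.0003, -0.0002, 0.0002], [0.0003, -0.2779, 0.9606, -0.1427], [0.0, 0.0, 0.0, 1.0]] [[332.9654267163914, 0.0, 321.4584219814984], [0.0, 332.9654267163914, 241.28412661992607], [0.0, 0.0, 1.0]] -0.0327883879800981
```

View pics/scene0.png

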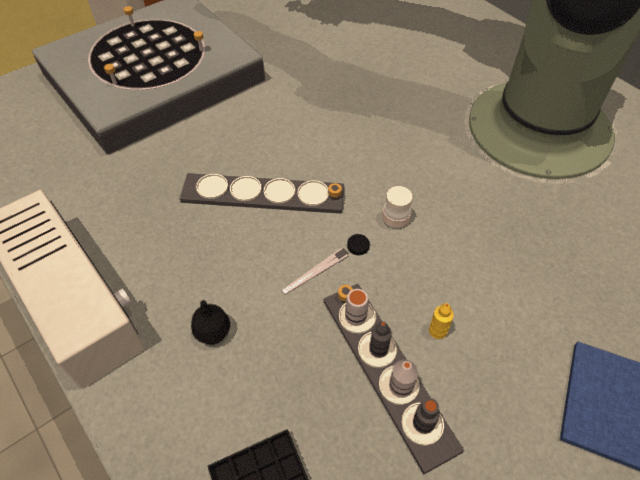

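View pics/side0.png

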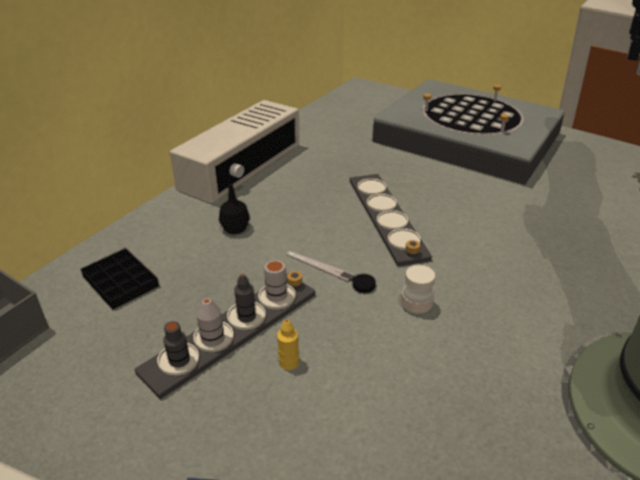

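The scene picture shows the empty rack with cups at about (212,186), (246,188), (280,190), (313,193) and its thumbscrew at (336,191). The full rack's thumbscrew is at (345,293), and from there the order is a (357,305), d (380,340), c (403,378), b (427,417). In the side picture the same order is a (275,280), d (245,300), c (210,322), b (176,345). The yellow look-alike stands at (442,322) in the scene picture.

```bash
cat > h.py <<'E'
import numpy as np,cv2
from scipy.spatial.transform import Rotation as Ro
def rays(f,px):
    p=(np.array(px,float).reshape(-1,2)-[f["mtx"][0,2],f["mtx"][1,2]])/f["mtx"][0,0]
    k=float(f["k1"]);u=p.copy()
    for _ in range(10): u=p/(1+k*(u**2).sum(1,keepdims=True))
    return np.c_[u,np.ones(len(u))]
def plane(f,px,z,T=None):
    d=rays(f,px)
    if T is None: R=f["R"].T;c=-R@f["t"]
    else: R=T[:3,:3];c=T[:3,3]
    w=d@R.T
    return c+w*((z-c[2])/w[:,2])[:,None]
def toolT(s):
    T=np.eye(4);T[:3,:3]=Ro.from_euler("xyz",s["tool_rot"]).as_matrix();T[:3,3]=s["position"];return T
def white(f,z,T=None,lo=150):
    im=f["frame"];hsv=cv2.cvtColor(im,cv2.COLOR_BGR2HSV)
    m=((hsv[...,2]>lo)&(hsv[...,1]<75)).astype(np.uint8)
    n,l,st,_=cv2.connectedComponentsWithStats(m)
    out=[]
    for i in range(1,n):
        if st[i,4]<60: continue
        ys,xs=np.where(l==i)
        w=plane(f,np.c_[xs,ys],z,T)[:,:2]
        (cx,cy),r=cv2.minEnclosingCircle((w*1000).astype(np.float32))
        out.append((cx,cy,r,xs.mean(),ys.mean(),st[i,4]))
    return out
E
python3 - <<'E'
from h import *
for n in ["scene","side"]:
    f=dict(np.load(n+"0.npz"));print(n)
    for o in white(f,.018):
        if 15<o[2]<45: print(np.round(o,1).tolist())
P={"scene":[(336,187),(345,291),(357,316),(378,349),(400,384),(423,424),(442,322),(397,195)],"side":[(413,244),(295,276),(277,295),(246,314),(214,334),(179,358),(289,352),(419,290)]}
Z=[.033,.033,.018,.018,.018,.018,.03,.03]
for n in P:
    f=dict(np.load(n+"0.npz"))
    for p,z in zip(P[n],Z): print(n,p,plane(f,[p],z)[0].round(3))
E
```

```text
scene
[-209.1, -265.5, 36.3, 506.8, 18.1, 110.0]
[648.3, -538.9, 28.0, 106.8, 111.0, 72.0]
[108.2, -93.6, 31.0, 466.5, 118.3, 69.0]
[557.4, 105.2, 28.6, 357.2, 320.9, 452.0]
[569.2, 163.6, 28.2, 374.4, 352.6, 614.0]
[592.4, 281.1, 28.2, 419.6, 427.5, 777.0]
side
[502.2, -169.2, 28.8, 392.4, 219.5, 394.0]
[458.5, -128.5, 28.8, 402.5, 237.4, 368.0]
[394.8, -55.5, 24.3, 420.3, 273.8, 462.0]
[558.6, 111.0, 27.3, 267.4, 299.5, 175.0]
[557.0, 148.2, 15.7, 259.9, 310.2, 89.0]
[572.7, 172.1, 26.9, 235.2, 318.3, 213.0]
[569.5, 205.8, 15.4, 227.6, 330.4, 101.0]
[584.3, 240.0, 21.7, 200.0, 341.7, 119.0]
[581.5, 264.2, 16.7, 193.1, 352.0, 106.0]
[592.0, 295.3, 24.0, 166.6, 364.5, 227.0]
[623.0, 520.1, 28.6, 12.6, 473.4, 360.0]
scene (336, 187) [ 0.43  -0.104  0.033]
scene (345, 291) [0.551 0.068 0.033]
scene (357, 316) [0.558 0.106 0.018]
scene (378, 349) [0.569 0.166 0.018]
scene (400, 384) [0.579 0.224 0.018]
scene (423, 424) [0.593 0.283 0.018]
scene (442, 322) [0.471 0.195 0.03 ]
scene (397, 195) [ 0.357 -0.027  0.03 ]
side (413, 244) [ 0.431 -0.101  0.033]
side (295, 276) [0.547 0.071 0.033]
side (277, 295) [0.555 0.108 0.018]
side (246, 314) [0.568 0.166 0.018]
side (214, 334) [0.58  0.222 0.018]
side (179, 358) [0.59  0.283 0.018]
side (289, 352) [0.465 0.201 0.03 ]
side (419, 290) [ 0.375 -0.005  0.03 ]
```

```bash
cat >> h.py <<'E'
def to(p,yaw):
    "shift (cm) and turn (deg) in the present tool axes to reach a tool-down pose"
    from workcell import bot
    s=bot.observe();T=toolT(s)
    R=Ro.from_euler("xyz",[np.pi,0,np.radians(yaw)]).as_matrix()
    d=T[:3,:3].T@(np.array(p)-T[:3,3])*100
    w=np.degrees(Ro.from_matrix(T[:3,:3].T@R).as_rotvec())
    print("t",round(s["clock"],2),"go",d.round(2).tolist(),w.round(1).tolist())
E
python3 - <<'E'
from h import *
f=dict(np.load("scene0.npz"))
w=plane(f,[(212,186),(246,188),(280,190),(313,193)],.017)[:,:2];print(w.round(3).tolist())
d=w[3]-w[0];print(np.degrees(np.arctan2(d[1],d[0])),np.linalg.norm(d))
to([.5,-.2,.25],60)
E
```

```text
[[0.592, -0.251], [0.548, -0.211], [0.503, -0.17], [0.461, -0.129]]
136.80976668925922 0.1793957147720763
t 0.15 go [40.94, -27.49, -1.89] [-0.0, -0.0, -41.3]
```

{"fn": "servo_tool", "kwargs": {
  "plan": [
    [8.5,4,-2.7,-1,0,0,-4],
    [8.5,8,-5.5,-1.9,0,0,-8],
    [8.5,16,-10,-1.9,0,0,-16],
    [8.5,22,-14,-1.9,0,0,-22],
    [8.5,28,-18,-1.9,0,0,-28],
    [8.5,32,-21,-1.9,0,0,-34],
    [8.5,36,-24,-1.9,0,0,-41],
    [8.5,39,-26.5,-1.9,0,0,-41],
    [8.5,41,-27.5,-1.9,0,0,-41],
    [8.5,41,-27.5,-1.9,0,0,-41]
  ],
  "force": 40
}}

```text
clock: 1.15
position: [0.5016, -0.1979, 0.2504]
tool_rot: [3.142, -0.0, 1.043]
force: [0.8, -0.5, -0.1]
grip_width: 0.0851
finger_force: 0.0
```

{"fn": "servo_tool", "kwargs": {
  "plan": [
    [8.5,0,0,0,0,0,0],
    [8.5,0,0,0,0,0,0]
  ]
}}

```text
clock: 1.35
position: [0.501, -0.1989, 0.25]
tool_rot: [-3.141, 0.0, 1.045]
force: [-0.8, -1.5, 0.6]
grip_width: 0.085
finger_force: 0.0
```

```bash
python3 - <<'E'
from h import *
from workcell import bot
s=bot.observe();f=bot.grab_frame("wrist");cv2.imwrite("pics/w1.png",f["frame"])
T=toolT(s)@f["T_tool_cam"]
np.savez("w1.npz",T=T,**f)
print(s["position"],np.degrees(s["tool_rot"]),s["qpos"].round(2) if hasattr(s["qpos"],"round") else s["qpos"])
for o in white(f,.018,T):
    if 15<o[2]<120: print(np.round(o,1).tolist())
to([.57,.17,.25],79)
E
```

```text
[ 0.50096247 -0.19890568  0.25001522] [-1.79965755e+02  3.23750429e-05  5.98475323e+01] [ 0.53  0.38 -0.35  1.79  0.15  0.99 -0.4 ]
[544.5, -7.2, 53.1, 263.4, 26.0, 1371.0]
[353.8, 12.9, 25.2, 103.6, 108.9, 1667.0]
[459.2, -130.1, 27.8, 258.7, 174.1, 1929.0]
[503.2, -171.1, 27.8, 311.0, 185.9, 1878.0]
[546.6, -211.9, 27.8, 359.2, 193.9, 1189.0]
[591.2, -248.1, 25.2, 410.7, 201.2, 414.0]
t 1.4 go [35.47, -12.64, -0.0] [-0.0, 0.0, -19.3]
```

View pics/w1.png

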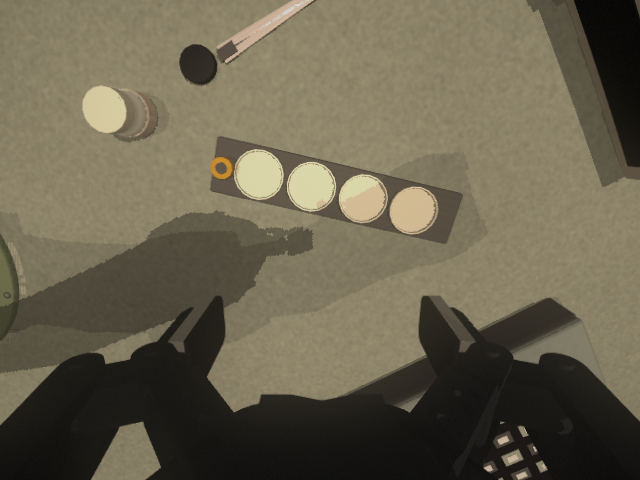

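The wrist view shows the four empty cups at (259,174), (311,186), (359,194), (411,201), with the thumbscrew at (222,168), next to the first. The rack's yaw is about 137 degrees. Next I go over the full rack.

{"fn": "servo_tool", "kwargs": {
  "plan": [
    [8.5,4,-1.3,0,0,0,-3],
    [8.5,8,-2.8,0,0,0,-6],
    [8.5,12,-4.2,0,0,0,-9],
    [8.5,17,-6,0,0,0,-12],
    [8.5,22,-7.8,0,0,0,-15],
    [8.5,27,-9.5,0,0,0,-19],
    [8.5,32,-11.2,0,0,0,-19],
    [8.5,35.5,-12.6,0,0,0,-19],
    [8.5,35.5,-12.6,0,0,0,-19],
    [8.5,35.5,-12.6,0,0,0,-19]
  ]
}}

```text
clock: 2.4
position: [0.5708, 0.1699, 0.2499]
tool_rot: [-3.141, 0.001, 1.374]
force: [0.4, -1.8, -0.4]
grip_width: 0.0854
finger_force: 0.0
```

```bash
python3 - <<'E'
from h import *
from workcell import bot
s=bot.observe();f=bot.grab_frame("wrist");cv2.imwrite("pics/w2.png",f["frame"])
T=toolT(s)@f["T_tool_cam"]
np.savez("w2.npz",T=T,**f)
print(s["position"],np.degrees(s["tool_rot"]),s["qpos"],T[:3,3])
for o in white(f,.018,T):
    if 15<o[2]<120: print(np.round(o,1).tolist())
E
```

```text
[0.57084256 0.16988078 0.24992122] [-1.79973060e+02  3.23702524e-02  7.87329727e+01] [-0.03843658  0.49428306 -0.50326563  1.64062082  0.26323983  1.07544584
 -0.81395633] [0.5839604  0.23883256 0.39255424]
[503.4, 287.1, 110.8, 246.7, 115.0, 9652.0]
[609.2, 342.9, 15.5, 326.0, 33.8, 293.0]
[776.8, 290.4, 19.8, 494.0, 58.8, 476.0]
[482.1, 332.8, 15.3, 204.8, 71.2, 204.0]
[771.6, 272.2, 20.9, 489.8, 84.0, 280.0]
[425.0, 298.5, 66.1, 163.1, 108.3, 2063.0]
[591.8, 281.7, 27.9, 322.9, 103.9, 1337.0]
[726.2, 252.4, 29.2, 450.5, 102.4, 654.0]
[643.1, 224.4, 69.7, 369.7, 140.7, 2686.0]
[358.1, 276.6, 66.3, 119.2, 160.2, 3235.0]
[666.2, 234.0, 27.3, 398.1, 138.0, 321.0]
[687.9, 217.7, 16.1, 415.8, 145.6, 165.0]
[579.8, 223.0, 27.9, 324.3, 159.5, 1368.0]
[300.9, 236.2, 19.4, 79.1, 199.3, 151.0]
[568.5, 164.7, 27.4, 325.6, 202.9, 642.0]
[868.2, 104.6, 32.8, 579.0, 218.1, 367.0]
[550.9, 158.3, 16.3, 303.0, 218.7, 96.0]
[444.9, 96.0, 105.3, 256.0, 297.8, 5486.0]
[556.8, 108.5, 27.1, 320.9, 249.0, 373.0]
[896.8, 37.6, 23.4, 604.7, 261.4, 338.0]
[553.9, 82.1, 17.0, 322.4, 280.3, 140.0]
[606.9, -32.5, 70.0, 391.6, 357.3, 1635.0]
[554.3, 0.5, 60.5, 334.9, 336.5, 754.0]
```

View pics/w2.png

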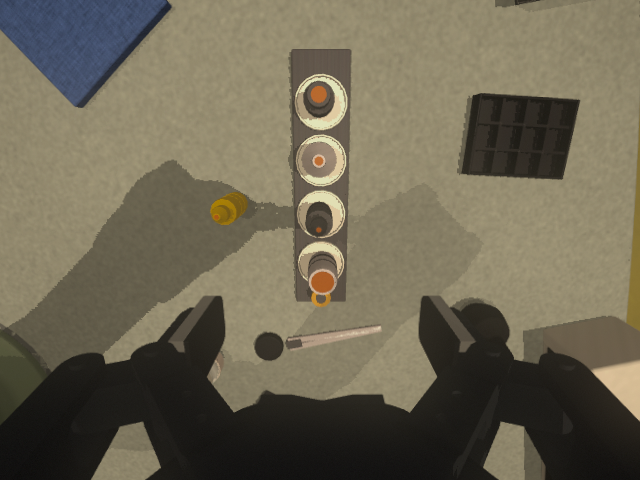

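```bash
python3 - <<'E'
from h import *
f=dict(np.load("w2.npz"))
for n,p,z in [("b",(319,94),.077),("c",(319,160.5),.084),("d",(319,230),.092),("a",(322,282),.070),("decoy",(217,215),.06)]:
    print(n,plane(f,[p],z,f["T"])[0].round(4))
to([.5555,.1075,.11],78.8)
E
```

```text
b [0.5903 0.2818 0.077 ]
c [0.5791 0.226  0.084 ]
d [0.5668 0.1645 0.092 ]
a [0.5576 0.1035 0.07  ]
decoy [0.4661 0.1924 0.06  ]
t 2.45 go [-6.28, -0.31, 14.01] [-0.0, 0.1, -0.2]
```

In the wrist view the tops are at a (322,282), d (319,230), c (319,160) and b (319,94), all within about 3 mm of their cup centres. The yellow one at (225,209) is well clear. I start with objective a.

{"fn": "servo_tool", "kwargs": {
  "plan": [
    [8.5,-3,-0.1,3,0,0,0],
    [8.5,-6.6,-0.1,6,0,0,0],
    [8.5,-6.6,-0.1,10,0,0,0],
    [8.5,-6.6,-0.1,14,0,0,0],
    [8.5,-6.6,-0.1,17,0,0,0],
    [8.5,-6.6,-0.1,19.5,0,0,0],
    [8.5,-6.6,-0.1,21.5,0,0,0],
    [8.5,-6.6,-0.1,22.6,0,0,0],
    [8.5,-6.6,-0.1,22.6,0,0,0]
  ],
  "force": 40
}}

```text
clock: 3.35
position: [0.5564, 0.1041, 0.0235]
tool_rot: [-3.14, 0.001, 1.372]
force: [0.2, 0.7, -0.1]
grip_width: 0.0848
finger_force: 0.0
```

{"fn": "servo_tool", "kwargs": {
  "plan": [
    [5,0,0,0,0,0,0],
    [4.2,0,0,0,0,0,0],
    [3.8,0,0,0,0,0,0],
    [3.4,0,0,0,0,0,0],
    [2.5,0,0,0,0,0,0],
    [2.5,0,0,0,0,0,0],
    [2.5,0,0,0,0,0,0]
  ],
  "force": 40
}}

```text
clock: 4.05
position: [0.5575, 0.1057, 0.025]
tool_rot: [3.14, -0.0, 1.374]
force: [-0.5, -0.9, 8.3]
grip_width: 0.0317
finger_force: 38.8
```

{"fn": "servo_tool", "kwargs": {
  "plan": [
    [2.5,0,0,-0.3,0,0,0],
    [2.5,0,0,-1,0,0,0],
    [2.5,0,0,-2.5,0,0,0],
    [2.5,0,0,-4.5,0,0,0],
    [2.5,0,0,-7,0,0,0],
    [2.5,0,0,-9.5,0,0,0],
    [2.5,0,0,-11,0,0,0],
    [2.5,0,0,-11,0,0,0]
  ],
  "force": 50
}}

```text
clock: 4.85
position: [0.5579, 0.1059, 0.1367]
tool_rot: [3.138, -0.001, 1.374]
force: [0.4, 0.4, -3.4]
grip_width: 0.0316
finger_force: 49.8
```

```bash
python3 - <<'E'
from h import *
from workcell import bot
s=bot.observe();print(s["position"],s["force"],s["grip_width"],s["finger_force"])
f=bot.grab_frame("wrist");g=bot.grab_frame("side")
cv2.imwrite("pics/w3.png",np.hstack([cv2.resize(f["frame"],(400,300)),cv2.resize(g["frame"][150:450,50:450],(400,300))]))
to([.590,-.2525,.135],137)
E
```

```text
[0.55789258 0.10587554 0.13667724] [ 0.35861063  0.35709088 -3.39403131] 0.031556043597875956 49.75467888638377
t 4.95 go [-34.46, 10.26, -0.08] [0.0, 0.0, -58.3]
```

View pics/w3.png

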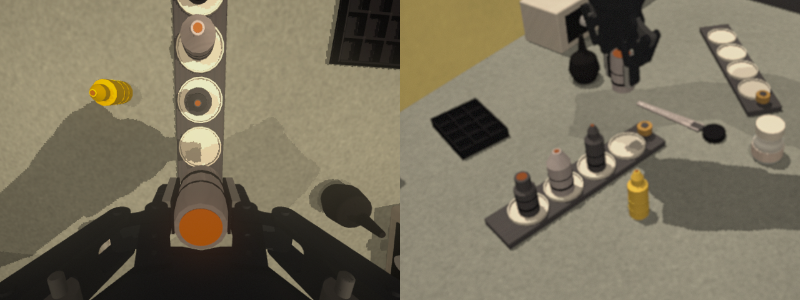

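Objective a is held upright between the fingers (wrist half at (200,225), side half at (620,70)), and the other three stand undisturbed. I carry it across.

{"fn": "servo_tool", "kwargs": {
  "plan": [
    [2.5,-2,0.6,0,0,0,-3],
    [2.5,-5,1.5,0,0,0,-8],
    [2.5,-9,2.7,0,0,0,-15],
    [2.5,-13,3.9,0,0,0,-22],
    [2.5,-17.5,5.2,0,0,0,-30],
    [2.5,-22,6.5,0,0,0,-37],
    [2.5,-26,7.7,0,0,0,-45],
    [2.5,-30,8.9,0,0,0,-52],
    [2.5,-33,9.8,0,0,0,-57],
    [2.5,-34.4,10.2,0,0,0,-58]
  ]
}}

```text
clock: 5.95
position: [0.5885, -0.2552, 0.1323]
tool_rot: [-3.14, -0.002, 2.386]
force: [0.3, 0.1, -1.8]
grip_width: 0.0315
finger_force: 49.8
```

{"fn": "servo_tool", "kwargs": {
  "plan": [
    [2.5,0,0,0,0,0,0],
    [2.5,0,0,0,0,0,0],
    [2.5,0,0,0,0,0,0]
  ]
}}

```text
clock: 6.25
position: [0.5897, -0.25, 0.1338]
tool_rot: [3.141, -0.001, 2.388]
force: [-0.2, 0.8, -1.9]
grip_width: 0.0318
finger_force: 49.8
```

```bash
python3 - <<'E'
from h import *
from workcell import bot
s=bot.observe();print(s["position"],np.degrees(s["tool_rot"]),s["force"],s["qpos"])
f=bot.grab_frame("wrist");T=toolT(s)@f["T_tool_cam"]
cv2.imwrite("pics/w4.png",f["frame"])
for o in white(f,.018,T):
    if 23<o[2]<32: print(np.round(o,1).tolist())
to([.590,-.2525,.025],137)
E
```

```text
[ 0.58965388 -0.25004987  0.13381148] [ 1.79991698e+02 -6.25546092e-02  1.36794206e+02] [-0.22986827  0.8206122  -1.87293475] [ 0.74068026  0.740141   -0.67913133  1.61361953  0.53358782  0.98196267
  0.7024665 ]
[467.1, -137.7, 25.5, 319.6, 11.2, 1552.0]
[503.0, -171.0, 27.9, 320.6, 77.5, 4960.0]
[546.7, -211.9, 27.7, 320.9, 162.2, 4006.0]
[540.9, -278.1, 26.1, 260.8, 211.7, 763.0]
[590.5, -253.0, 27.8, 320.6, 236.6, 3195.0]
t 6.3 go [-0.18, -0.15, 10.9] [0.0, -0.0, -0.2]
```

{"fn": "servo_tool", "kwargs": {
  "plan": [
    [2.5,-0.2,-0.1,2,0,0,0],
    [2.5,-0.2,-0.1,4.5,0,0,0],
    [2.5,-0.2,-0.1,7,0,0,0],
    [2.5,-0.2,-0.1,9,0,0,0],
    [2.5,-0.2,-0.1,10,0,0,0],
    [2.5,-0.2,-0.1,10.4,0,0,0],
    [2.5,-0.2,-0.1,10.6,0,0,0],
    [2.5,-0.2,-0.1,10.7,0,0,0],
    [2.5,-0.2,-0.1,10.7,0,0,0]
  ]
}}

```text
clock: 7.2
position: [0.5908, -0.2538, 0.028]
tool_rot: [3.141, 0.001, 2.386]
force: [-0.1, 0.3, -1.3]
grip_width: 0.0318
finger_force: 49.7
```

{"fn": "servo_tool", "kwargs": {
  "plan": [
    [2.5,0,0,0.05,0,0,0],
    [2.5,0,0,0.1,0,0,0],
    [2.5,0,0,0.1,0,0,0]
  ]
}}

```text
clock: 7.5
position: [0.5905, -0.2538, 0.0264]
tool_rot: [3.142, 0.0, 2.386]
force: [-0.1, -0.1, -1.6]
grip_width: 0.0315
finger_force: 49.7
```

{"fn": "servo_tool", "kwargs": {
  "plan": [
    [2.5,0,0,0.05,0,0,0],
    [2.5,0,0,0.1,0,0,0],
    [2.5,0,0,0.1,0,0,0]
  ]
}}

```text
clock: 7.8
position: [0.5905, -0.2537, 0.0252]
tool_rot: [3.142, -0.0, 2.386]
force: [1.2, -0.4, -1.8]
grip_width: 0.0318
finger_force: 49.8
```

{"fn": "servo_tool", "kwargs": {
  "plan": [
    [2.5,0,0,0.05,0,0,0],
    [2.5,0,0,0.1,0,0,0],
    [2.5,0,0,0.1,0,0,0]
  ]
}}

```text
clock: 8.1
position: [0.5906, -0.2537, 0.025]
tool_rot: [-3.141, 0.0, 2.386]
force: [-4.3, 1.6, 11.2]
grip_width: 0.0316
finger_force: 50.6
```

{"fn": "servo_tool", "kwargs": {
  "plan": [
    [3.3,0,0,0,0,0,0],
    [3.5,0,0,0,0,0,0],
    [4,0,0,0,0,0,0],
    [5.5,0,0,0,0,0,0],
    [7,0,0,0,0,0,0],
    [8.5,0,0,0,0,0,0],
    [8.5,0,0,0,0,0,0],
    [8.5,0,0,-1,0,0,0],
    [8.5,0,0,-4,0,0,0],
    [8.5,0,0,-8,0,0,0]
  ]
}}

```text
clock: 9.1
position: [0.5896, -0.2533, 0.1046]
tool_rot: [-3.141, -0.002, 2.387]
force: [0.4, 0.1, 0.4]
grip_width: 0.0849
finger_force: 0.0
```

{"fn": "servo_tool", "kwargs": {
  "plan": [
    [8.5,0,0,-4,0,0,0],
    [8.5,0,0,-8,0,0,0],
    [8.5,0,0,-8,0,0,0]
  ]
}}

```text
clock: 9.4
position: [0.5927, -0.254, 0.1904]
tool_rot: [3.139, 0.007, 2.386]
force: [1.0, -0.0, -0.9]
grip_width: 0.0853
finger_force: 0.0
```

```bash
python3 - <<'E'
from h import *
from workcell import bot
s=bot.observe();print(s["position"],s["grip_width"])
f=bot.grab_frame("wrist");g=bot.grab_frame("side")
T=toolT(s)@f["T_tool_cam"];np.savez("w4.npz",T=T,**f)
cv2.imwrite("pics/w4.png",np.hstack([cv2.resize(f["frame"],(400,300)),cv2.resize(g["frame"][120:420,200:600],(400,300))]))
to([.567,.165,.13],78.8)
E
```

```text
[ 0.59266805 -0.25398642  0.19039252] 0.08527086796755737
t 9.5 go [30.46, 28.87, 5.51] [0.1, 0.1, 57.9]
```

View pics/w4.png

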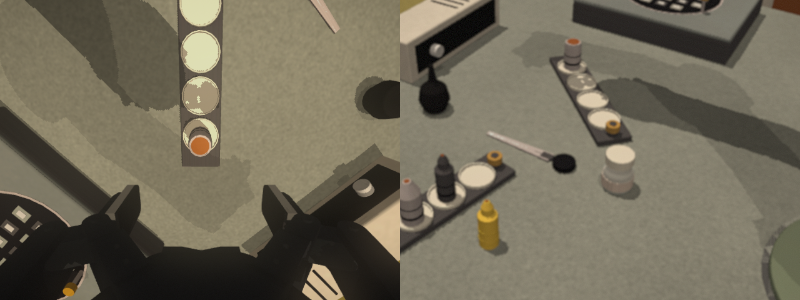

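Objective a stands upright in the far cup (left half at (200,146), right half at (572,52)). Now objective d.

{"fn": "servo_tool", "kwargs": {
  "plan": [
    [8.5,3,2.8,0,0,0,6],
    [8.5,6,5.7,0,0,0,13],
    [8.5,9.5,9,0,0,0,20],
    [8.5,13,12.3,0,0,0,27],
    [8.5,16.5,15.6,0,0,0,34],
    [8.5,20,19,0,0,0,41],
    [8.5,23.5,22.3,0,0,0,48],
    [8.5,27,25.6,1,0,0,55],
    [8.5,29.5,28,2,0,0,58],
    [8.5,30.5,28.9,3,0,0,58]
  ]
}}

```text
clock: 10.5
position: [0.5651, 0.1699, 0.1532]
tool_rot: [-3.14, -0.001, 1.377]
force: [1.2, -0.5, 0.1]
grip_width: 0.0851
finger_force: 0.0
```

{"fn": "servo_tool", "kwargs": {
  "plan": [
    [8.5,0,0,0,0,0,0],
    [8.5,0,0,0,0,0,0],
    [8.5,0,0,0,0,0,0]
  ]
}}

```text
clock: 10.8
position: [0.5669, 0.164, 0.1544]
tool_rot: [3.141, 0.001, 1.372]
force: [-0.4, -0.2, 0.2]
grip_width: 0.085
finger_force: 0.0
```

```bash
python3 - <<'E'
from h import *
from workcell import bot
to([.567,.165,.031],78.8);s=bot.observe()
f=bot.grab_frame("wrist");T=toolT(s)@f["T_tool_cam"]
for o in white(f,.018,T):
    if 24<o[2]<32: print(np.round(o,1).tolist())
E
```

```text
t 10.8 go [0.11, -0.02, 12.33] [0.0, 0.0, -0.2]
[591.6, 281.6, 27.9, 327.0, 84.2, 2185.0]
[579.8, 222.8, 27.8, 328.2, 156.0, 2167.0]
[568.6, 165.4, 27.3, 325.1, 214.9, 1203.0]
[556.3, 105.3, 27.9, 318.0, 289.5, 1972.0]
```

{"fn": "servo_tool", "kwargs": {
  "plan": [
    [8.5,0.1,0,2.5,0,0,0],
    [8.5,0.1,0,5.5,0,0,0],
    [8.5,0.1,0,8.5,0,0,0],
    [8.5,0.1,0,11,0,0,0],
    [8.5,0.1,0,12.3,0,0,0],
    [8.5,0.1,0,12.3,0,0,0],
    [6.5,0.1,0,12.3,0,0,0],
    [5,0.1,0,12.3,0,0,0],
    [4.2,0.1,0,12.3,0,0,0],
    [3.6,0.1,0,12.3,0,0,0]
  ],
  "force": 40
}}

```text
clock: 11.85
position: [0.5671, 0.1668, 0.032]
tool_rot: [3.141, -0.0, 1.374]
force: [0.4, 0.3, 0.5]
grip_width: 0.0361
finger_force: 0.0
```

{"fn": "servo_tool", "kwargs": {
  "plan": [
    [3.2,0,0,0,0,0,0],
    [2.9,0,0,0,0,0,0],
    [2,0,0,0,0,0,0],
    [2,0,0,0,0,0,0],
    [2,0,0,0,0,0,0],
    [2,0,0,0,0,0,0]
  ],
  "force": 50
}}

```text
clock: 12.45
position: [0.567, 0.1668, 0.0315]
tool_rot: [3.141, -0.0, 1.374]
force: [0.1, -0.2, 5.5]
grip_width: 0.0266
finger_force: 49.1
```

{"fn": "servo_tool", "kwargs": {
  "plan": [
    [2,0,0,-0.3,0,0,0],
    [2,0,0,-1,0,0,0],
    [2,0,0,-2.5,0,0,0],
    [2,0,0,-4.5,0,0,0],
    [2,0,0,-7,0,0,0],
    [2,0,0,-9.5,0,0,0],
    [2,0,0,-11,0,0,0],
    [2,0,0,-11,0,0,0],
    [2,0,0,-11,0,0,0]
  ]
}}

```text
clock: 13.35
position: [0.5666, 0.1665, 0.1411]
tool_rot: [3.142, 0.0, 1.374]
force: [-0.3, 0.6, -2.2]
grip_width: 0.0259
finger_force: 49.3
```

```bash
python3 - <<'E'
from h import *
from workcell import bot
s=bot.observe();print(s["position"],s["force"])
to([.547,-.212,.141],137)
E
```

```text
[0.56656487 0.16653653 0.14112799] [-0.32019321  0.62901099 -2.15226853]
t 13.35 go [-37.5, 5.49, 0.02] [-0.0, 0.0, -58.3]
```

{"fn": "servo_tool", "kwargs": {
  "plan": [
    [2,-2,0.3,0,0,0,-3],
    [2,-5,0.7,0,0,0,-8],
    [2,-9,1.3,0,0,0,-15],
    [2,-13.5,2,0,0,0,-22],
    [2,-18,2.6,0,0,0,-30],
    [2,-22.5,3.3,0,0,0,-37],
    [2,-27,4,0,0,0,-45],
    [2,-31.5,4.6,0,0,0,-52],
    [2,-35.5,5.2,0,0,0,-57],
    [2,-37.5,5.5,0,0,0,-58]
  ]
}}

```text
clock: 14.35
position: [0.5457, -0.2159, 0.1396]
tool_rot: [-3.14, -0.002, 2.386]
force: [-1.0, 1.0, -2.1]
grip_width: 0.0268
finger_force: 49.4
```

{"fn": "servo_tool", "kwargs": {
  "plan": [
    [2,0,0,0,0,0,0],
    [2,0,0,0,0,0,0],
    [2,0,0,0,0,0,0],
    [2,0,0,0,0,0,0]
  ]
}}

```text
clock: 14.75
position: [0.5475, -0.2105, 0.1411]
tool_rot: [3.141, -0.0, 2.388]
force: [-0.3, 0.0, -2.8]
grip_width: 0.0267
finger_force: 49.4
```

```bash
python3 - <<'E'
from h import *
from workcell import bot
s=bot.observe();print(s["position"],np.degrees(s["tool_rot"]),s["force"])
to([.547,-.212,.032],137)
E
```

```text
[ 0.54748527 -0.21050146  0.14114101] [ 1.79994169e+02 -2.27180674e-02  1.36812441e+02] [-0.30794872  0.00567313 -2.79705407]
t 14.75 go [-0.07, -0.14, 10.91] [0.0, -0.0, -0.2]
```

{"fn": "servo_tool", "kwargs": {
  "plan": [
    [2,-0.1,-0.1,2,0,0,0],
    [2,-0.1,-0.1,4.5,0,0,0],
    [2,-0.1,-0.1,7,0,0,0],
    [2,-0.1,-0.1,9,0,0,0],
    [2,-0.1,-0.1,10,0,0,0],
    [2,-0.1,-0.1,10.5,0,0,0],
    [2,-0.1,-0.1,10.7,0,0,0],
    [2,-0.1,-0.1,10.8,0,0,0],
    [2,-0.1,-0.1,10.8,0,0,0]
  ]
}}

```text
clock: 15.65
position: [0.5477, -0.2132, 0.0339]
tool_rot: [3.141, 0.001, 2.386]
force: [-0.3, -0.5, -2.1]
grip_width: 0.0266
finger_force: 49.4
```

{"fn": "servo_tool", "kwargs": {
  "plan": [
    [2,0,0,0.05,0,0,0],
    [2,0,0,0.1,0,0,0],
    [2,0,0,0.1,0,0,0]
  ]
}}

```text
clock: 15.95
position: [0.5474, -0.2132, 0.0324]
tool_rot: [3.142, 0.0, 2.386]
force: [-0.0, -0.1, -1.8]
grip_width: 0.0264
finger_force: 49.4
```

{"fn": "servo_tool", "kwargs": {
  "plan": [
    [2,0,0,0.05,0,0,0],
    [2,0,0,0.1,0,0,0],
    [2,0,0,0.1,0,0,0]
  ]
}}

```text
clock: 16.25
position: [0.5475, -0.2132, 0.0316]
tool_rot: [-3.142, 0.0, 2.386]
force: [-1.4, 0.4, 4.3]
grip_width: 0.0267
finger_force: 49.9
```

Contact, so I release and go on to c.

{"fn": "servo_tool", "kwargs": {
  "plan": [
    [2.8,0,0,0,0,0,0],
    [3,0,0,0,0,0,0],
    [3.5,0,0,0,0,0,0],
    [5,0,0,0,0,0,0],
    [7,0,0,0,0,0,0],
    [8.5,0,0,0,0,0,0],
    [8.5,0,0,0,0,0,0],
    [8.5,0,0,-1,0,0,0],
    [8.5,0,0,-4,0,0,0],
    [8.5,0,0,-8,0,0,0]
  ]
}}

```text
clock: 17.25
position: [0.5465, -0.2127, 0.1117]
tool_rot: [-3.141, -0.002, 2.387]
force: [0.5, 0.1, 0.7]
grip_width: 0.0848
finger_force: 0.0
```

{"fn": "servo_tool", "kwargs": {
  "plan": [
    [8.5,0,0,-4,0,0,0],
    [8.5,0,0,-7,0,0,0],
    [8.5,0,0,-7,0,0,0],
    [8.5,0,0,-7,0,0,0]
  ]
}}

```text
clock: 17.65
position: [0.5474, -0.2134, 0.1821]
tool_rot: [3.142, 0.001, 2.386]
force: [-0.1, 0.3, -0.4]
grip_width: 0.085
finger_force: 0.0
```

```bash
python3 - <<'E'
from h import *
from workcell import bot
s=bot.observe();print(s["position"],s["grip_width"])
f=bot.grab_frame("wrist");g=bot.grab_frame("side")
cv2.imwrite("pics/w5.png",np.hstack([cv2.resize(f["frame"],(400,300)),cv2.resize(g["frame"][120:420,200:600],(400,300))]))
to([.5795,.2235,.15],78.8)
E
```

```text
[ 0.54738259 -0.21340111  0.18207952] 0.08498870069838858
t 17.75 go [27.56, 34.03, 3.07] [-0.1, -0.0, 57.9]
```

View pics/w5.png

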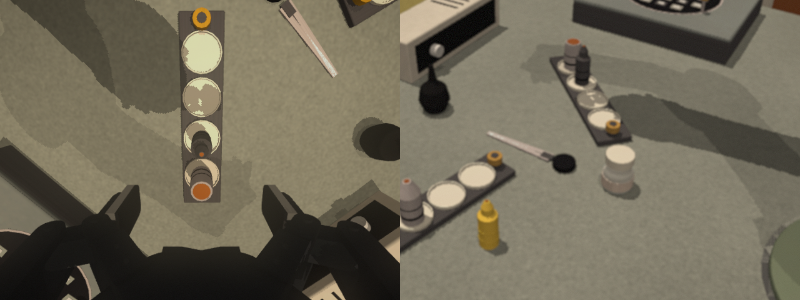

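Objectives a (left half at (202,190)) and d (at (201,145)) stand in the two far cups. Now c.

{"fn": "servo_tool", "kwargs": {
  "plan": [
    [8.5,3,3.7,0,0,0,6],
    [8.5,6,7.4,0,0,0,13],
    [8.5,9,11,0,0,0,20],
    [8.5,12,14.8,0,0,0,27],
    [8.5,15,18.5,0,0,0,34],
    [8.5,18,22.2,0,0,0,41],
    [8.5,21,26,0,0,0,48],
    [8.5,24,29.6,1,0,0,55],
    [8.5,26.5,32.7,2,0,0,58],
    [8.5,27.6,34,3,0,0,58]
  ]
}}

```text
clock: 18.75
position: [0.5782, 0.2283, 0.1499]
tool_rot: [-3.14, -0.001, 1.376]
force: [-0.5, -0.2, 0.3]
grip_width: 0.085
finger_force: 0.0
```

{"fn": "servo_tool", "kwargs": {
  "plan": [
    [8.5,0,0,0,0,0,0],
    [8.5,0,0,0,0,0,0],
    [8.5,0,0,0,0,0,0],
    [8.5,0,0,0,0,0,0]
  ]
}}

```text
clock: 19.15
position: [0.5799, 0.2223, 0.1515]
tool_rot: [3.141, 0.0, 1.372]
force: [0.5, 0.2, 0.2]
grip_width: 0.085
finger_force: 0.0
```

```bash
python3 - <<'E'
from h import *
from workcell import bot
to([.5795,.2240,.029],78.8)
E
```

```text
t 19.15 go [0.16, -0.07, 12.25] [0.0, 0.0, -0.2]
```

{"fn": "servo_tool", "kwargs": {
  "plan": [
    [8.5,0,-0.1,2.5,0,0,0],
    [8.5,0,-0.1,5.5,0,0,0],
    [8.5,0,-0.1,8.5,0,0,0],
    [8.5,0,-0.1,11,0,0,0],
    [8.5,0,-0.1,12.2,0,0,0],
    [8.5,0,-0.1,12.2,0,0,0],
    [6.5,0,-0.1,12.2,0,0,0],
    [5,0,-0.1,12.2,0,0,0],
    [4.5,0,-0.1,12.2,0,0,0],
    [4.1,0,-0.1,12.2,0,0,0]
  ],
  "force": 40
}}

```text
clock: 20.15
position: [0.5789, 0.2239, 0.03]
tool_rot: [3.141, -0.001, 1.374]
force: [-0.2, -0.5, 0.2]
grip_width: 0.041
finger_force: 0.0
```

{"fn": "servo_tool", "kwargs": {
  "plan": [
    [3.8,0,0,0,0,0,0],
    [3.5,0,0,0,0,0,0],
    [2.6,0,0,0,0,0,0],
    [2.6,0,0,0,0,0,0],
    [2.6,0,0,0,0,0,0],
    [2.6,0,0,0,0,0,0]
  ],
  "force": 50
}}

```text
clock: 20.75
position: [0.5787, 0.2238, 0.0296]
tool_rot: [3.141, -0.0, 1.374]
force: [-0.6, -0.6, 5.4]
grip_width: 0.0322
finger_force: 49.3
```

{"fn": "servo_tool", "kwargs": {
  "plan": [
    [2.6,0,0,-0.3,0,0,0],
    [2.6,0,0,-1,0,0,0],
    [2.6,0,0,-2.5,0,0,0],
    [2.6,0,0,-4.5,0,0,0],
    [2.6,0,0,-7,0,0,0],
    [2.6,0,0,-9.5,0,0,0],
    [2.6,0,0,-12,0,0,0],
    [2.6,0,0,-13,0,0,0],
    [2.6,0,0,-13,0,0,0]
  ]
}}

```text
clock: 21.65
position: [0.5791, 0.224, 0.161]
tool_rot: [3.139, -0.001, 1.374]
force: [0.1, -1.0, -3.1]
grip_width: 0.0321
finger_force: 50.0
```

```bash
python3 - <<'E'
from h import *
from workcell import bot
s=bot.observe();print(s["position"],s["force"])
to([.503,-.171,.159],137)
E
```

```text
[0.57913176 0.22398838 0.16100683] [ 0.11413838 -0.95796445 -3.06636681]
t 21.65 go [-40.23, 0.27, 0.15] [0.2, -0.0, -58.3]
```

{"fn": "servo_tool", "kwargs": {
  "plan": [
    [2.6,-2,0,0,0,0,-3],
    [2.6,-5,0,0,0,0,-8],
    [2.6,-9,0,0,0,0,-15],
    [2.6,-14,0,0,0,0,-22],
    [2.6,-19,0,0,0,0,-30],
    [2.6,-24,0,0,0,0,-37],
    [2.6,-29,0,0,0,0,-45],
    [2.6,-34,0,0,0,0,-52],
    [2.6,-38,0.2,0,0,0,-57],
    [2.6,-40.2,0.3,0,0,0,-58]
  ]
}}

```text
clock: 22.65
position: [0.5011, -0.1749, 0.158]
tool_rot: [-3.14, -0.002, 2.386]
force: [0.6, 0.8, -2.3]
grip_width: 0.0326
finger_force: 50.1
```

{"fn": "servo_tool", "kwargs": {
  "plan": [
    [2.6,0,0,0,0,0,0],
    [2.6,0,0,0,0,0,0],
    [2.6,0,0,0,0,0,0],
    [2.6,0,0,0,0,0,0]
  ]
}}

```text
clock: 23.05
position: [0.503, -0.1698, 0.1592]
tool_rot: [3.141, -0.0, 2.388]
force: [-0.4, -0.1, -2.1]
grip_width: 0.0325
finger_force: 50.1
```

```bash
python3 - <<'E'
from h import *
from workcell import bot
s=bot.observe();print(s["position"],np.degrees(s["tool_rot"]),s["force"])
to([.503,-.171,.03],137)
E
```

```text
[ 0.50304591 -0.16981978  0.15916191] [ 1.79990463e+02 -1.94571434e-02  1.36817671e+02] [-0.4400652  -0.12961861 -2.08937573]
t 23.05 go [-0.08, -0.09, 12.92] [0.0, -0.0, -0.2]
```

{"fn": "servo_tool", "kwargs": {
  "plan": [
    [2.6,-0.1,-0.1,2,0,0,0],
    [2.6,-0.1,-0.1,5,0,0,0],
    [2.6,-0.1,-0.1,8,0,0,0],
    [2.6,-0.1,-0.1,10.5,0,0,0],
    [2.6,-0.1,-0.1,12,0,0,0],
    [2.6,-0.1,-0.1,12.5,0,0,0],
    [2.6,-0.1,-0.1,12.7,0,0,0],
    [2.6,-0.1,-0.1,12.8,0,0,0],
    [2.6,-0.1,-0.1,12.8,0,0,0]
  ]
}}

```text
clock: 23.95
position: [0.5034, -0.1726, 0.0321]
tool_rot: [3.141, 0.001, 2.386]
force: [-0.4, -0.9, -2.4]
grip_width: 0.0323
finger_force: 50.1
```

{"fn": "servo_tool", "kwargs": {
  "plan": [
    [2.6,0,0,0.05,0,0,0],
    [2.6,0,0,0.1,0,0,0],
    [2.6,0,0,0.1,0,0,0]
  ]
}}

```text
clock: 24.25
position: [0.503, -0.1726, 0.0305]
tool_rot: [3.142, 0.0, 2.386]
force: [0.3, 0.4, -3.1]
grip_width: 0.032
finger_force: 50.1
```

{"fn": "servo_tool", "kwargs": {
  "plan": [
    [2.6,0,0,0.05,0,0,0],
    [2.6,0,0,0.1,0,0,0],
    [2.6,0,0,0.1,0,0,0]
  ]
}}

```text
clock: 24.55
position: [0.503, -0.1725, 0.0296]
tool_rot: [-3.141, 0.0, 2.386]
force: [-2.9, -0.4, 7.3]
grip_width: 0.0324
finger_force: 51.0
```

{"fn": "servo_tool", "kwargs": {
  "plan": [
    [3.4,0,0,0,0,0,0],
    [3.6,0,0,0,0,0,0],
    [4.1,0,0,0,0,0,0],
    [5.5,0,0,0,0,0,0],
    [7,0,0,0,0,0,0],
    [8.5,0,0,0,0,0,0],
    [8.5,0,0,0,0,0,0],
    [8.5,0,0,-1,0,0,0],
    [8.5,0,0,-4,0,0,0],
    [8.5,0,0,-8,0,0,0]
  ]
}}

```text
clock: 25.55
position: [0.5021, -0.1719, 0.1098]
tool_rot: [-3.141, -0.003, 2.387]
force: [-0.1, -0.3, -0.3]
grip_width: 0.0853
finger_force: 0.0
```

{"fn": "servo_tool", "kwargs": {
  "plan": [
    [8.5,0,0,-4,0,0,0],
    [8.5,0,0,-7,0,0,0],
    [8.5,0,0,-7,0,0,0],
    [8.5,0,0,-7,0,0,0]
  ]
}}

```text
clock: 25.95
position: [0.5029, -0.1727, 0.1802]
tool_rot: [3.142, 0.001, 2.386]
force: [-0.1, -0.8, -0.5]
grip_width: 0.0849
finger_force: 0.0
```

```bash
python3 - <<'E'
from h import *
from workcell import bot
s=bot.observe();print(s["position"],s["grip_width"])
f=bot.grab_frame("wrist");g=bot.grab_frame("side")
cv2.imwrite("pics/w6.png",np.hstack([cv2.resize(f["frame"],(400,300)),cv2.resize(g["frame"][120:420,200:600],(400,300))]))
to([.591,.2815,.15],78.8)
E
```

```text
[ 0.50291696 -0.17273415  0.18019312] 0.08493612951039523
t 26.05 go [24.67, 39.12, 2.89] [-0.0, -0.0, 57.9]
```

View pics/w6.png

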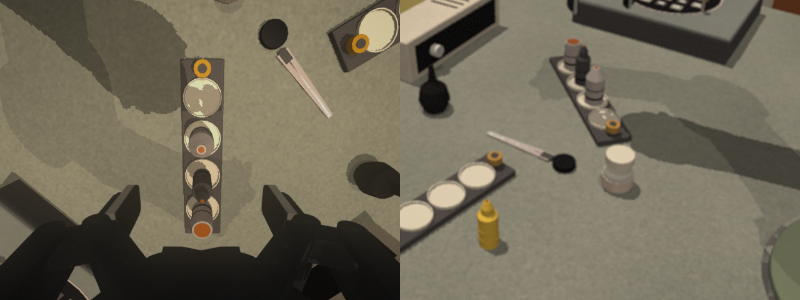

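Objectives a, d and c stand upright in order (left half at (202,230), (201,190), (201,145)). The last one is b.

{"fn": "servo_tool", "kwargs": {
  "plan": [
    [8.5,2.5,4,0,0,0,6],
    [8.5,5,8,0,0,0,13],
    [8.5,7.5,12,0,0,0,20],
    [8.5,10,16,0,0,0,27],
    [8.5,12.5,20,0,0,0,34],
    [8.5,15,24,0,0,0,41],
    [8.5,17.5,28,0,0,0,48],
    [8.5,20,32,1,0,0,55],
    [8.5,22.5,36,2,0,0,58],
    [8.5,24.7,39.1,3,0,0,58]
  ]
}}

```text
clock: 27.05
position: [0.5905, 0.2845, 0.1477]
tool_rot: [-3.14, 0.001, 1.373]
force: [0.7, -1.1, 0.6]
grip_width: 0.0852
finger_force: 0.0
```

{"fn": "servo_tool", "kwargs": {
  "plan": [
    [8.5,0,0,0,0,0,0],
    [8.5,0,0,0,0,0,0],
    [8.5,0,0,0,0,0,0],
    [8.5,0,0,0,0,0,0]
  ]
}}

```text
clock: 27.45
position: [0.5914, 0.2802, 0.1493]
tool_rot: [3.141, 0.001, 1.373]
force: [0.1, 0.1, 0.3]
grip_width: 0.0851
finger_force: 0.0
```

```bash
python3 - <<'E'
from h import *
from workcell import bot
to([.591,.2815,.025],78.8)
E
```

```text
t 27.45 go [0.13, -0.07, 12.43] [0.0, 0.0, -0.2]
```

{"fn": "servo_tool", "kwargs": {
  "plan": [
    [8.5,0,-0.1,2.5,0,0,0],
    [8.5,0,-0.1,5.5,0,0,0],
    [8.5,0,-0.1,8.5,0,0,0],
    [8.5,0,-0.1,11,0,0,0],
    [8.5,0,-0.1,12.4,0,0,0],
    [8.5,0,-0.1,12.4,0,0,0],
    [6.5,0,-0.1,12.4,0,0,0],
    [5,0,-0.1,12.4,0,0,0],
    [4.5,0,-0.1,12.4,0,0,0],
    [3.8,0,-0.1,12.4,0,0,0]
  ],
  "force": 40
}}

```text
clock: 28.45
position: [0.5905, 0.2818, 0.0261]
tool_rot: [3.141, -0.001, 1.374]
force: [0.7, -0.3, -0.3]
grip_width: 0.038
finger_force: 0.0
```

{"fn": "servo_tool", "kwargs": {
  "plan": [
    [3.4,0,0,0,0,0,0],
    [3.1,0,0,0,0,0,0],
    [2.2,0,0,0,0,0,0],
    [2.2,0,0,0,0,0,0],
    [2.2,0,0,0,0,0,0],
    [2.2,0,0,0,0,0,0]
  ],
  "force": 50
}}

```text
clock: 29.05
position: [0.5902, 0.2818, 0.0257]
tool_rot: [3.141, -0.0, 1.374]
force: [-2.3, -1.6, 6.0]
grip_width: 0.0285
finger_force: 49.1
```

{"fn": "servo_tool", "kwargs": {
  "plan": [
    [2.2,0,0,-0.3,0,0,0],
    [2.2,0,0,-1,0,0,0],
    [2.2,0,0,-2.5,0,0,0],
    [2.2,0,0,-4.5,0,0,0],
    [2.2,0,0,-7,0,0,0],
    [2.2,0,0,-9.5,0,0,0],
    [2.2,0,0,-12,0,0,0],
    [2.2,0,0,-13,0,0,0],
    [2.2,0,0,-13,0,0,0]
  ]
}}

```text
clock: 29.95
position: [0.5907, 0.282, 0.1571]
tool_rot: [3.14, -0.001, 1.374]
force: [-0.2, 0.6, -2.5]
grip_width: 0.0284
finger_force: 49.5
```

```bash
python3 - <<'E'
from h import *
from workcell import bot
s=bot.observe();print(s["position"],s["force"])
to([.459,-.130,.155],137)
E
```

```text
[0.59072289 0.28200034 0.15706055] [-0.20464692  0.56374966 -2.47731477]
t 29.95 go [-42.98, -4.85, 0.13] [0.2, -0.0, -58.3]
```

{"fn": "servo_tool", "kwargs": {
  "plan": [
    [2.2,-2,-0.2,0,0,0,-3],
    [2.2,-5,-0.5,0,0,0,-8],
    [2.2,-10,-1,0,0,0,-15],
    [2.2,-15,-1.6,0,0,0,-22],
    [2.2,-20,-2.2,0,0,0,-30],
    [2.2,-25,-2.8,0,0,0,-37],
    [2.2,-30,-3.4,0,0,0,-45],
    [2.2,-35,-4,0,0,0,-52],
    [2.2,-40,-4.5,0,0,0,-57],
    [2.2,-43,-4.8,0,0,0,-58]
  ]
}}

```text
clock: 30.95
position: [0.4568, -0.1339, 0.1542]
tool_rot: [-3.14, -0.002, 2.387]
force: [0.8, -0.6, -1.5]
grip_width: 0.0282
finger_force: 49.6
```

{"fn": "servo_tool", "kwargs": {
  "plan": [
    [2.2,0,0,0,0,0,0],
    [2.2,0,0,0,0,0,0],
    [2.2,0,0,0,0,0,0],
    [2.2,0,0,0,0,0,0]
  ]
}}

```text
clock: 31.35
position: [0.4592, -0.1294, 0.1551]
tool_rot: [3.141, -0.0, 2.388]
force: [-0.3, 0.2, -1.5]
grip_width: 0.0283
finger_force: 49.7
```

```bash
python3 - <<'E'
from h import *
from workcell import bot
s=bot.observe();print(s["position"],np.degrees(s["tool_rot"]),s["force"])
to([.459,-.130,.026],137)
E
```

```text
[ 0.45922772 -0.12940674  0.15513152] [ 1.79980641e+02 -2.32641283e-02  1.36826033e+02] [-0.34782871  0.1937752  -1.53968174]
t 31.35 go [-0.03, -0.06, 12.91] [0.0, -0.0, -0.2]
```

{"fn": "servo_tool", "kwargs": {
  "plan": [
    [2.2,0,0,2,0,0,0],
    [2.2,0,0,5,0,0,0],
    [2.2,0,0,8,0,0,0],
    [2.2,0,0,10.5,0,0,0],
    [2.2,0,0,12,0,0,0],
    [2.2,0,0,12.5,0,0,0],
    [2.2,0,0,12.7,0,0,0],
    [2.2,0,0,12.8,0,0,0],
    [2.2,0,0,12.8,0,0,0]
  ]
}}

```text
clock: 32.25
position: [0.4594, -0.1306, 0.0279]
tool_rot: [3.141, 0.001, 2.386]
force: [0.4, -0.1, -1.1]
grip_width: 0.0283
finger_force: 49.7
```

{"fn": "servo_tool", "kwargs": {
  "plan": [
    [2.2,0,0,0.05,0,0,0],
    [2.2,0,0,0.1,0,0,0],
    [2.2,0,0,0.1,0,0,0]
  ]
}}

```text
clock: 32.55
position: [0.4591, -0.1307, 0.0265]
tool_rot: [3.141, 0.0, 2.386]
force: [0.4, 0.1, -1.0]
grip_width: 0.0281
finger_force: 49.7
```

{"fn": "servo_tool", "kwargs": {
  "plan": [
    [2.2,0,0,0.05,0,0,0],
    [2.2,0,0,0.1,0,0,0],
    [2.2,0,0,0.1,0,0,0]
  ]
}}

```text
clock: 32.85
position: [0.4591, -0.1307, 0.0256]
tool_rot: [-3.141, 0.0, 2.386]
force: [-2.3, 0.1, 8.2]
grip_width: 0.0282
finger_force: 50.8
```

{"fn": "servo_tool", "kwargs": {
  "plan": [
    [3,0,0,0,0,0,0],
    [3.2,0,0,0,0,0,0],
    [3.7,0,0,0,0,0,0],
    [5.5,0,0,0,0,0,0],
    [7,0,0,0,0,0,0],
    [8.5,0,0,0,0,0,0],
    [8.5,0,0,0,0,0,0],
    [8.5,0,0,-1,0,0,0],
    [8.5,0,0,-4,0,0,0],
    [8.5,0,0,-8,0,0,0]
  ]
}}

```text
clock: 33.85
position: [0.4581, -0.13, 0.1059]
tool_rot: [-3.141, -0.003, 2.387]
force: [-0.5, -0.3, 0.6]
grip_width: 0.0849
finger_force: 0.0
```

{"fn": "servo_tool", "kwargs": {
  "plan": [
    [8.5,0,0,-4,0,0,0],
    [8.5,0,0,-8,0,0,0],
    [8.5,0,0,-12,0,0,0],
    [8.5,0,0,-12,0,0,0],
    [8.5,0,0,-12,0,0,0]
  ]
}}

```text
clock: 34.35
position: [0.4589, -0.1308, 0.2263]
tool_rot: [3.142, 0.002, 2.386]
force: [-0.2, 0.3, -0.4]
grip_width: 0.0851
finger_force: 0.0
```

```bash
python3 - <<'E'
from h import *
from workcell import bot
s=bot.observe();print(s["position"],s["grip_width"])
f=bot.grab_frame("wrist");g=bot.grab_frame("side")
np.savez("w7.npz",T=toolT(s)@f["T_tool_cam"],**f)
cv2.imwrite("pics/w7.png",np.hstack([f["frame"][100:400,150:550],cv2.resize(g["frame"][140:290,310:510],(400,300))]))
E
```

```text
[ 0.45893855 -0.13081202  0.22627143] 0.08507762722826889
```

View pics/w7.png

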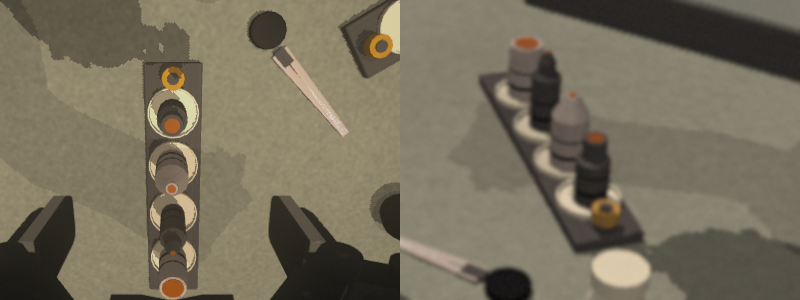

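The final picture shows b, c, d and a standing upright, in that order from the thumbscrew at (173,78), with their tops at (172,125), (172,188), (172,250) and (173,288). The gripper is clear of them.

```bash
python3 -c "
from workcell import bot
print(bot.job_done())"
```

```text
the job is handed in; nothing more can be done
None
```

All four objectives now stand upright in the other rack in reverse order (b, c, d, a from the thumbscrew), each set down gently; I handed the job in at about 34 s, and no verdict was returned.

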